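# Hold the cemented stone under the sprung press

## Robot

A 6-joint arm with a two-finger parallel gripper is mounted at the origin on a cart in front of the work surface, level with it; the furniture and walls round the work are solid. World frame = base frame: x ahead of the robot, y to its left, z up, the work surface at z = 0. Lengths are in m, angles in rad, forces in N, time in s.
With the tool pointing down it reaches from about 0.375 to 0.9 m from the base axis. Payload 3.1 kg.
Tool frame: the origin (TCP) lies midway between the tips of the shut fingers; the grasp point (between the pads) lies robot.tcp_to_grasp behind it (robot.tcp_to_grasp is the distance from the TCP to the grasp point, in m); z points along the fingers, y is the direction in which the jaws open and shut (so a half turn about z gives the same grasp; the last joint's range is limited). The gripper opens to 87 mm and grips with 3 to 60 N. Pads are 19 mm wide; open, the fingers measure 117 mm over their backs; the gripper's body (75 mm by 190 mm) begins 51 mm behind the grasp point.
Start: joints at [-1.383, 0.527, 1.433, -0, 1.181, -0.178], TCP at [0.224, -0.584, 0.223] pointing down, gripper open.
Joint ranges: [-3.08, 3.08], [-0.75, 2.2], [0.22, 2.44], [-1.43, 4.57], [0, 2.65], [-2.85, 2.85]. Speed limits (rad/s): [2.79, 2.79, 3.14, 3.14, 3.14, 3.14].

## Interface

Orientations are given as a rotation vector (axis times angle).
In Python, from plant import robot gives the robot as it stands. Calls block until the motion is done:
- robot.move_pose(position, orientation): joint-space move of the TCP to a pose.
- robot.move_linear(position, rot=None, rate=0.15, f_stop=None): straight line of the TCP; rot=None keeps the orientation; rate is the mean speed in m/s. With f_stop (N) it stops when the force on the tool has changed by that much, and returns True; else False.
- robot.movej(angles): joint-space move.
- robot.set_gripper(opening, newtons=None): finger opening in m; newtons is the grip in N (None keeps the last); returns when the fingers have stopped.
- robot.hold(seconds).
- robot.ik(position, orientation): joint angles nearest the present ones, or None.
- robot.get_state(): the state.
- robot.snapshot(name): name is "side" or "top"; returns the picture (480x640x3 uint8, blue, green, red); there is no depth.
- robot.camera_info(name): a dict with "fx", "fy", "cx", "cy" (pixels), "R" (3x3) and "t" (3): a world point X has camera coordinates R X + t. Camera axes: x right, y down, z forward; pixel columns grow to the right and rows downward; lengths in m; the calibration is good to about 2 mm. A picture is of the moment at which its call begins. camera_info takes no time and is no camera call.
A pose or a line that the arm cannot do raises robot.Unreachable and nothing moves.
- robot.sign_off(): hands the job in, once; it reports no verdict.
The state is a dict: "time_s": time; "joint_pos": joint angles; "joint_vel": joint speeds; "joint_torque": joint torques, N m; "eef_pos": TCP position; "orientation": TCP orientation; "contact_force": force on the tool from outside, world axes, zero at the start; "ft_torque": the same for the moment, N m; "finger_gap": finger opening in m.
Only numpy, scipy, OpenCV 4.12 (cv2) and the standard library are available. Lean on these libraries where they do the work, as an engineer would, in place of code of your own. Each camera call takes 0.05 s, during which the arm holds its last target.

## Task

One of the two small lever presses holds a brass pendant with a freshly cemented green stone; the other holds an empty brass cup. Push down the knob of the press with the stone, gently, until its lever is level (pointer in the green band, never well into the red), keep it there for at least three seconds and finish still holding it down: do not let go. Leave the other press alone, and do not disturb the pendants in their nests or the things standing around.

Things in the scene. Friction and masses are not known exactly. Their poses are not given: they have to be found in the camera images.
- stone_pendant: round brass pendant, 47 mm across, brass rim 8 mm high, filled with a domed green stone whose top is 16 mm above the underside; a small wire loop sticks out at its side. Loose, lies in the nest of one of the two presses (either one). Origin: centre of its underside
- bare_setting: the same round brass pendant cup, 47 mm across and 8 mm high, but empty, without a stone. Loose, lies in the nest of the other press. Origin: centre of its underside
- left_press_nest (a point): centre of the nest of the left press (on the robot's left), on top of the 14 mm thick grey base plate (165 x 84 mm, fixed to the table). The nest is a low aluminium collar, 50 mm inside, 4 mm high, straight under the press foot. x axis (level): from the knob towards the pivot
- left_press_lever (a joint): angle by which the lever of the left press is pressed down, rad: 0 at rest (knob end up), 0.24 when the steel lever bar is level, which is the middle of the green band on the white scale blades (band 0.19 to 0.29, red below that), 0.42 at the stop. The pivot lies 85 mm behind the nest centre (nest +x) and 60 mm above the table. A spring returns the lever when it is let go; with the stone under the foot, about 6 to 8 N straight down on the knob holds it level
- left_press_knob (a point): centre of the top of the black knob (26 mm across, 16 mm high) at the free end of the left lever, 170 mm from the pivot along the bar and 20 mm above the bar's middle line. At rest it is about 120 mm above the table; with the lever level it is 80 mm above the table and 85 mm horizontally from the nest centre (nest -x), so it swings about 10 mm outward as it goes down. It can be pushed from above
- left_press_foot: sprung foot of the left press: steel stem with a black rubber pad 22 mm across, carried by the middle of the lever. Origin: centre of the pad's underside. It meets the stone when the lever is pressed about 0.12 rad, then its spring gives way and presses on the stone with 4 to 6 N at level
- right_press_nest (a point): centre of the nest of the right press (on the robot's right), on top of the 14 mm thick grey base plate (165 x 84 mm, fixed to the table). The nest is a low aluminium collar, 50 mm inside, 4 mm high, straight under the press foot. x axis (level): from the knob towards the pivot
- right_press_lever (a joint): angle by which the lever of the right press is pressed down, rad: 0 at rest (knob end up), 0.24 when the steel lever bar is level, which is the middle of the green band on the white scale blades (band 0.19 to 0.29, red below that), 0.42 at the stop. The pivot lies 85 mm behind the nest centre (nest +x) and 60 mm above the table. A spring returns the lever when it is let go; with the stone under the foot, about 6 to 8 N straight down on the knob holds it level
- right_press_knob (a point): centre of the top of the black knob (26 mm across, 16 mm high) at the free end of the right lever, 170 mm from the pivot along the bar and 20 mm above the bar's middle line. At rest it is about 120 mm above the table; with the lever level it is 80 mm above the table and 85 mm horizontally from the nest centre (nest -x), so it swings about 10 mm outward as it goes down. It can be pushed from above
- right_press_foot: sprung foot of the right press: steel stem with a black rubber pad 22 mm across, carried by the middle of the lever. Origin: centre of the pad's underside. It meets the stone when the lever is pressed about 0.12 rad, then its spring gives way and presses on the stone with 4 to 6 N at level
- flux_pot: bystander: white round bowl 68 mm across, 28 mm high; origin at the centre of its underside
- masking_tape: bystander: cream roll of tape 42 mm across, 19 mm high; origin at the centre of its underside
- punch: bystander: upright grey steel dapping punch with a ball head, 19 mm across, 62 mm high; origin at the centre of its underside
There are look-alikes about, which are no part of the job. Leave any black look-alike of the bare_setting alone.

How it is judged:
On the way:
1. the lever of the press with the stone is held in the green band, its foot pressing on the stone, for 3 s on end (((horizontal distance between stone_pendant and left_press_nest below 0.008 m and value of joint left_press_lever between 0.19 and 0.29 rad and contact force between left_press_foot and stone_pendant above 2 N and value of joint right_press_lever below 0.03 rad and horizontal distance between bare_setting and right_press_nest below 0.008 m) or (horizontal distance between stone_pendant and right_press_nest below 0.008 m and value of joint right_press_lever between 0.19 and 0.29 rad and contact force between right_press_foot and stone_pendant above 2 N and value of joint left_press_lever below 0.03 rad and horizontal distance between bare_setting and left_press_nest below 0.008 m))), for 3 s.
At the end, for the whole second after the job is handed in: The stone press's lever is held at 0.19 to 0.29 rad, its foot pressing the stone with over 2 N; the other lever is at rest (under 0.03 rad); both pendants lie flat in their nests within 8 mm of centre; bystanders within 30 mm of where they stood (((horizontal distance between stone_pendant and left_press_nest below 0.008 m and value of joint left_press_lever between 0.19 and 0.29 rad and contact force between left_press_foot and stone_pendant above 2 N and value of joint right_press_lever below 0.03 rad and horizontal distance between bare_setting and right_press_nest below 0.008 m) or (horizontal distance between stone_pendant and right_press_nest below 0.008 m and value of joint right_press_lever between 0.19 and 0.29 rad and contact force between right_press_foot and stone_pendant above 2 N and value of joint left_press_lever below 0.03 rad and horizontal distance between bare_setting and left_press_nest below 0.008 m)) and angle between each of stone_pendant, bare_setting's own z axis and vertical below 0.15 rad and distance of each of flux_pot, masking_tape, punch from where it was at the start of the episode below 0.03 m); the arm keeps its last pose, push and grip.
It fails at once if a lever is pressed far into the red, past 0.34 rad, which could crack the stone (value of joint any of left_press_lever, right_press_lever above 0.34 rad).
It fails at once if the lever of the press with the empty cup is pressed down by more than 0.06 rad ((horizontal distance between bare_setting and left_press_nest below 0.03 m and value of joint left_press_lever above 0.06 rad) or (horizontal distance between bare_setting and right_press_nest below 0.03 m and value of joint right_press_lever above 0.06 rad)).
It fails at once if a pendant is pulled out of its nest (moved more than 15 mm) (distance of any of stone_pendant, bare_setting from where it was at the start of the episode above 0.015 m).
It fails at once if a bystander is moved by more than 30 mm (distance of any of flux_pot, masking_tape, punch from where it was at the start of the episode above 0.03 m).
It also fails if it takes over 32 s, if anything falls off the work surface, if the arm or the gripper's body presses on something with over 40 N, if the wrist force passes 120 N, or if a joint passes its speed limit or range.

## Working session

There is one attempt and no reset: what is moved stays moved. The work goes in short steps, each a Python script; the robot and the scene stay as the last script left them, time stands still between calls to the robot, and variables do not carry over. Pictures are saved under pics/ and viewed, and the job is handed in when it is done.

```bash
mkdir -p pics; python3 - <<'E'
from plant import robot
import cv2
for n in("top","side"):
    cv2.imwrite(f"pics/{n}0.png",robot.snapshot(n)); c=robot.camera_info(n); print(n,c)
s=robot.get_state();print(s, robot.tcp_to_grasp)
E
```

```text
top {'fx': 599.3905084001337, 'fy': 599.3905084001337, 'cx': 321.6849291875537, 'cy': 237.2613175176775, 'R': array([[ 0.41459648, -0.90998939,  0.00539165],
       [-0.8621581 , -0.39468637, -0.31765718],
       [ 0.29119267,  0.1270511 , -0.9481903 ]]), 't': array([-0.19643527,  0.5567504 ,  1.4293251 ])}
side {'fx': 441.5417295550951, 'fy': 441.5417295550951, 'cx': 324.6560136561232, 'cy': 237.0471383197944, 'R': array([[ 0.99630195, -0.08551443, -0.00834856],
       [-0.05291439, -0.53411552, -0.84375392],
       [ 0.06769404,  0.84107544, -0.53666528]]), 't': array([-0.59903869,  0.12741591,  1.13565271])}
{'time_s': 0.1, 'joint_pos': array([-1.38354068e+00,  5.28358456e-01,  1.43381782e+00,  1.45004980e-05,
        1.18141408e+00, -1.78499934e-01]), 'joint_vel': array([ 0.00014731, -0.00284865, -0.00323823, -0.00100549,  0.00149458,
        0.00064237]), 'joint_torque': array([-2.73730338e-04, -4.40986919e+01, -1.77150428e+01,  6.35060831e-02,
        5.33646403e-02, -3.44850787e-05]), 'eef_pos': array([ 0.22343599, -0.58296141,  0.22166468]), 'orientation': array([-3.08724189e+00, -5.70958606e-01, -7.32118918e-06]), 'contact_force': array([ 0.47446962,  0.52739826, -0.09094816]), 'ft_torque': array([ 0.0015367 ,  0.03064965, -0.00309578]), 'finger_gap': 0.08685541768292579} 0.0187
```

View pics/top0.png

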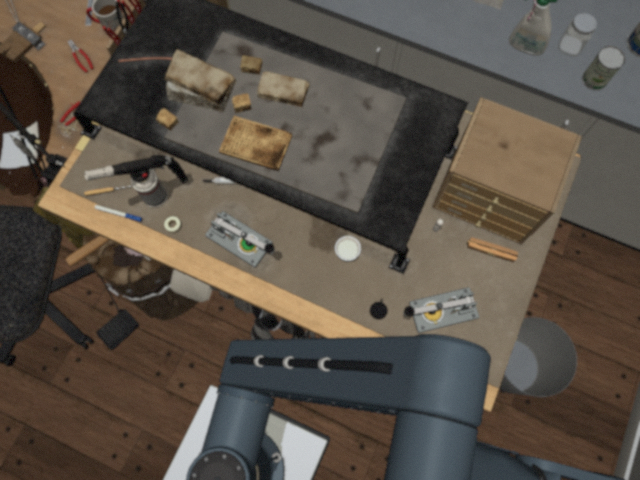

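View pics/side0.png

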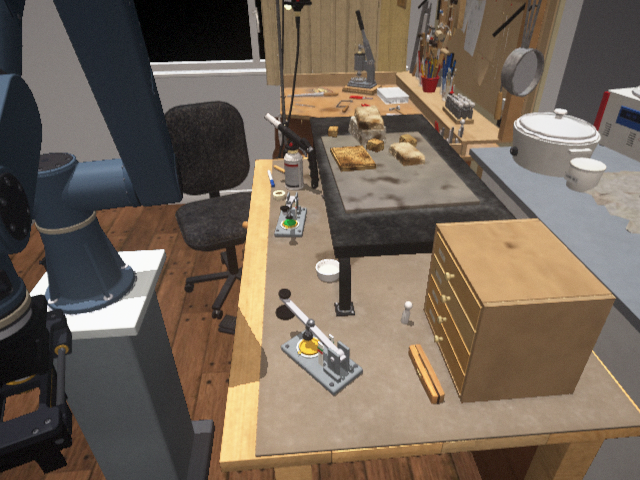

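The green stone seems to be in the press at top (245,243) / side (290,222). The yellow empty cup is at top (433,312) / side (309,345). I'll enlarge both to confirm.

```bash
python3 - <<'E'
import cv2,numpy as np
t=cv2.imread("pics/top0.png");s=cv2.imread("pics/side0.png")
f=lambda im,x,y,w,h:cv2.resize(im[y:y+h,x:x+w],(400,300),interpolation=cv2.INTER_CUBIC)
cv2.imwrite("pics/crop0.png",np.vstack([np.hstack([f(t,200,205,80,60),f(s,250,180,80,60)]),np.hstack([f(t,400,280,80,60),f(s,265,280,120,90)])]))
E
```

```text
(no output)
```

View pics/crop0.png

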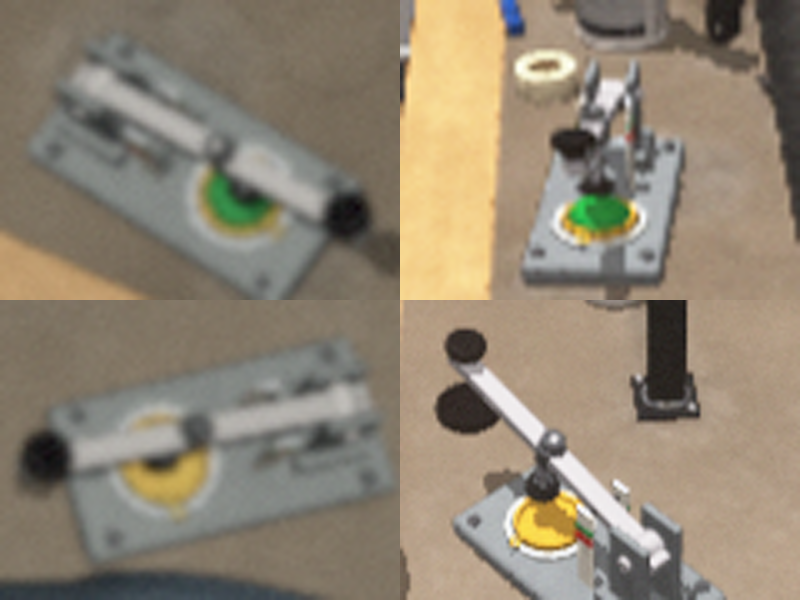

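The crop confirms it: the left press (robot's +y side) holds the green domed stone, and the right one holds the empty brass cup. The black disc at top (378,311) is the look-alike. Next I measure the left knob and nest.

```bash
cat >h.py <<'E'
import numpy as np,cv2
from plant import robot
def ray(n,u,v):
    c=robot.camera_info(n);R=c["R"];o=-R.T@c["t"]
    d=R.T@np.array([(u-c["cx"])/c["fx"],(v-c["cy"])/c["fy"],1]);return o,d/np.linalg.norm(d)
def plane(n,p,z):
    o,d=ray(n,*p);return o+d*(z-o[2])/d[2]
def tri(p,q):
    a,d=ray("top",*p);b,e=ray("side",*q)
    s=np.linalg.lstsq(np.c_[d,-e],b-a,rcond=None)[0]
    P,Q=a+d*s[0],b+e*s[1];return (P+Q)/2,np.linalg.norm(P-Q)
def proj(n,X):
    c=robot.camera_info(n);x=c["R"]@X+c["t"];return np.array([c["fx"]*x[0]/x[2]+c["cx"],c["fy"]*x[1]/x[2]+c["cy"]])
def blobs(mask,x,y,w,h,mn=5):
    m=mask[y:y+h,x:x+w].astype(np.uint8);k,l,st,ce=cv2.connectedComponentsWithStats(m)
    return [(st[i][:4]+[x,y,0,0],st[i][4],ce[i]+[x,y]) for i in range(1,k) if st[i][4]>=mn]
E
python3 - <<'E'
from h import *
t=cv2.imread("pics/top0.png");s=cv2.imread("pics/side0.png")
for n,im,k,g in(("top",t,(258,236,22,24),(230,230,40,30)),("side",s,(276,202,20,14),(275,210,32,28))):
    print(n,"dark",blobs(im.max(2)<60,*k))
    h=cv2.cvtColor(im,cv2.COLOR_BGR2HSV)
    print(n,"green",blobs((h[...,0]>45)&(h[...,0]<80)&(h[...,1]>150),*g))
    print(n,"white",blobs((h[...,2]>175)&(h[...,1]<50),*g))
    pl=(h[...,1]>15)&(h[...,1]<75)&(h[...,0]>85)&(h[...,0]<125)&(h[...,2]>80)
    x,y,w,hh=(200,205,85,65) if n=="top" else (270,195,45,45)
    m=np.zeros(im.shape[:2],np.uint8);m[y:y+hh,x:x+w]=pl[y:y+hh,x:x+w]
    m=cv2.morphologyEx(m,cv2.MORPH_OPEN,np.ones((2,2)))
    cs,_=cv2.findContours(m,cv2.RETR_EXTERNAL,cv2.CHAIN_APPROX_SIMPLE);c=max(cs,key=cv2.contourArea)
    hull=cv2.convexHull(c);ap=cv2.approxPolyN(hull.astype(np.float32),4)
    print(n,"plate",ap.reshape(-1,2).tolist())
    for p in ap.reshape(-1,2):print(plane(n,p,.014))
    o=im.copy();cv2.polylines(o,[hull],1,(0,0,255),1)
    cv2.imwrite(f"pics/pl_{n}.png",cv2.resize(o[190:280,195:315],(720,540),interpolation=cv2.INTER_NEAREST))
E
```

```text
top dark [(array([265, 244,   9,   9]), np.int32(64), array([269.078125, 248.0625  ]))]
top green [(array([243, 242,   8,   7]), np.int32(21), array([245.66666667, 245.38095238]))]
top white [(array([232, 230,   8,   4]), np.int32(16), array([236.25, 231.  ])), (array([248, 235,  15,  12]), np.int32(59), array([254.55932203, 240.16949153]))]Traceback (most recent call last):
  File "<stdin>", line 12, in <module>
ValueError: max() iterable argument is empty
```

```bash
python3 - <<'E'
from h import *
t=cv2.imread("pics/top0.png");s=cv2.imread("pics/side0.png")
print(t[225:228,208:214].tolist(),t[212,235],t[255:257,246:250].tolist(),t[225,255],s[230:233,280:283].tolist(),s[225,270])
for n,im in(("top",t),("side",s)):
    i=im.astype(int)
    pl=((i[...,0]-i[...,2])>2)&(im.max(2)>70)
    x,y,w,hh=(200,200,85,70) if n=="top" else (270,195,45,45)
    m=np.zeros(im.shape[:2],np.uint8);m[y:y+hh,x:x+w]=pl[y:y+hh,x:x+w]
    m=cv2.morphologyEx(m,cv2.MORPH_OPEN,np.ones((2,2)))
    cs,_=cv2.findContours(m,cv2.RETR_EXTERNAL,cv2.CHAIN_APPROX_SIMPLE);c=max(cs,key=cv2.contourArea)
    hull=cv2.convexHull(c);ap=cv2.approxPolyN(hull,4).reshape(-1,2)
    print(n,"plate",ap.tolist())
    for p in ap:print(plane(n,p,.014))
    o=im.copy();cv2.polylines(o,[hull],1,(0,0,255),1)
    cv2.imwrite(f"pics/pl_{n}.png",cv2.resize(o[190:280,195:315],(720,540),interpolation=cv2.INTER_NEAREST))
i=s.max(2)<60
print("sd",blobs(i,274,200,22,16))
h=cv2.cvtColor(s,cv2.COLOR_BGR2HSV)
b=blobs((h[...,0]>45)&(h[...,0]<80)&(h[...,1]>150),275,210,32,28);print(b)
print(tri((269.08,248.06),blobs(i,274,200,22,16)[0][2]))
E
python3 -c "
import cv2,numpy as np
a=cv2.imread('pics/pl_top.png');b=cv2.imread('pics/pl_side.png')
cv2.imwrite('pics/pl.png',cv2.resize(np.hstack([a,b]),(800,300)))"
```

```text
[[[102, 119, 129], [98, 114, 125], [98, 110, 119], [93, 99, 106], [86, 91, 90], [83, 85, 85]], [[99, 114, 125], [100, 115, 124], [104, 115, 122], [103, 110, 112], [101, 104, 103], [89, 89, 88]], [[94, 111, 122], [104, 117, 124], [109, 116, 122], [117, 122, 120], [113, 114, 112], [96, 100, 97]]] [103 115 125] [[[144, 147, 142], [142, 147, 143], [145, 149, 145], [146, 153, 148]], [[134, 138, 133], [137, 140, 136], [135, 139, 134], [139, 143, 138]]] [ 93 110 122] [[[185, 184, 181], [185, 180, 179], [184, 181, 178]], [[180, 182, 175], [188, 184, 181], [184, 184, 181]], [[178, 176, 173], [182, 179, 176], [180, 178, 174]]] [110 135 155]
top plate [[253, 247], [251, 249], [244, 249], [244, 240]]
[0.51099528 0.21756583 0.014     ]
[0.50380583 0.21989665 0.014     ]
[0.49608076 0.2367766  0.014     ]
[0.51853595 0.24814432 0.014     ]
side plate [[307, 212], [302, 235], [295, 235], [299, 212]]
[0.57077928 0.31165065 0.014     ]
[0.54873995 0.17345718 0.014     ]
[0.52803037 0.1755117  0.014     ]
[0.54499142 0.31425244 0.014     ]
sd [(array([281, 206,   8,   6]), np.int32(35), array([284.54285714, 208.25714286]))]
[(array([284, 219,  11,   7]), np.int32(53), array([289.01886792, 222.05660377]))]
(array([0.50167244, 0.15636044, 0.11584518]), np.float64(0.0021523598457025466))
```

View pics/pl.png

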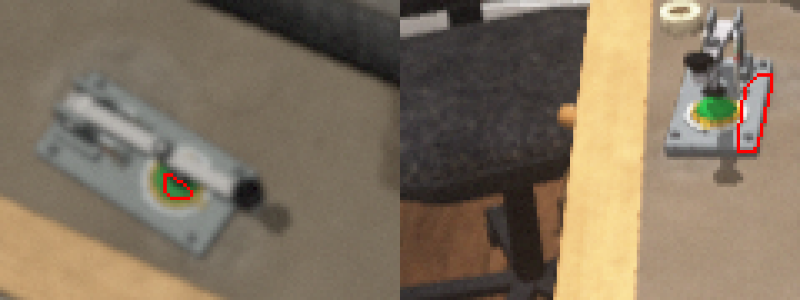

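```bash
python3 - <<'E'
from h import *
t=cv2.imread("pics/top0.png");s=cv2.imread("pics/side0.png")
for n,im in(("top",t),("side",s)):
    i=im.astype(int)
    pl=((i[...,0]-i[...,2])>(-7 if n=="top" else -10))&(im.max(2)>(65))
    x,y,w,hh=(200,200,85,70) if n=="top" else (270,208,45,32)
    m=np.zeros(im.shape[:2],np.uint8);m[y:y+hh,x:x+w]=pl[y:y+hh,x:x+w]
    m=cv2.morphologyEx(m,cv2.MORPH_OPEN,np.ones((3,3)))
    cs,_=cv2.findContours(m,cv2.RETR_EXTERNAL,cv2.CHAIN_APPROX_SIMPLE);c=max(cs,key=cv2.contourArea)
    hull=cv2.convexHull(c)
    P=np.array([plane(n,p,.014)[:2] for p in hull.reshape(-1,2)],np.float32)*1000
    print(n,cv2.minAreaRect(P),cv2.boxPoints(cv2.minAreaRect(P)).round().tolist())
    o=im.copy();cv2.polylines(o,[hull],1,(0,0,255),1)
    cv2.imwrite(f"pics/pl_{n}.png",cv2.resize(o[190:280,195:315],(720,540),interpolation=cv2.INTER_NEAREST))
# collar: grow over white/brass/green in side view
h=cv2.cvtColor(s,cv2.COLOR_BGR2HSV)
m=((h[...,1]>120)&(h[...,0]>15)&(h[...,0]<85))
for b in blobs(m,275,210,32,28):print("side pend",b,plane("side",b[2],.022))
h=cv2.cvtColor(t,cv2.COLOR_BGR2HSV)
m=((h[...,1]>110)&(h[...,0]>15)&(h[...,0]<85))
for b in blobs(m,230,230,40,30):print("top pend",b,plane("top",b[2],.022))
a=cv2.imread('pics/pl_top.png');b=cv2.imread('pics/pl_side.png')
cv2.imwrite('pics/pl2.png',cv2.resize(np.hstack([a,b]),(800,300)))
E
```

```text
top ((516.5557250976562, 265.57305908203125), (169.56234741210938, 82.55953216552734), 81.61497497558594) [[463.0, 188.0], [545.0, 176.0], [570.0, 343.0], [488.0, 355.0]]
side ((517.4163208007812, 258.1831970214844), (174.04074096679688, 84.08747100830078), 81.88379669189453) [[464.0, 178.0], [547.0, 166.0], [571.0, 338.0], [488.0, 350.0]]
side pend (array([283, 219,  15,   9]), np.int32(99), array([289.41414141, 223.12121212])) [0.51293028 0.23296897 0.022     ]
top pend (array([241, 240,  14,  11]), np.int32(96), array([246.61458333, 246.11458333])) [0.50424504 0.23212092 0.022     ]
```

View pics/pl2.png

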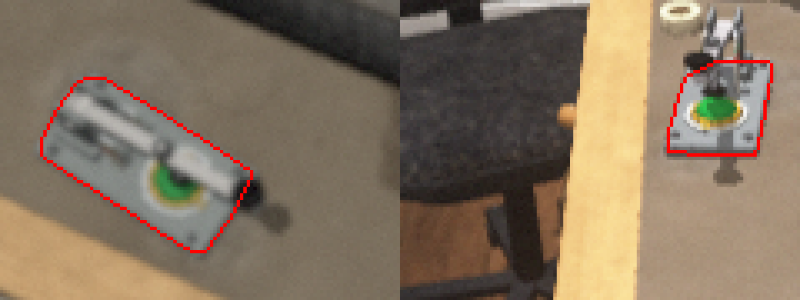

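```bash
python3 - <<'E'
from h import *
t=cv2.imread("pics/top0.png");s=cv2.imread("pics/side0.png")
f=lambda im,x,y,w,h:cv2.resize(im[y:y+h,x:x+w],(400,300),interpolation=cv2.INTER_CUBIC)
cv2.imwrite("pics/slab.png",np.hstack([f(t,340,190,120,90),f(s,310,210,120,90)]))
for q in[(333,256),(332,248),(333,240)]: print(q,tri((402,250),q))
print(robot.get_state()["orientation"])
E
```

```text
(333, 256) (array([ 0.61317799, -0.14598022,  0.1580106 ]), np.float64(0.010240704032572292))
(332, 248) (array([ 0.60878784, -0.14558806,  0.17805487]), np.float64(0.005452052556253096))
(333, 240) (array([ 0.60698437, -0.14501256,  0.19649168]), np.float64(0.0031998012886545126))
[-3.08724189e+00 -5.70958606e-01 -7.32118918e-06]
```

View pics/slab.png

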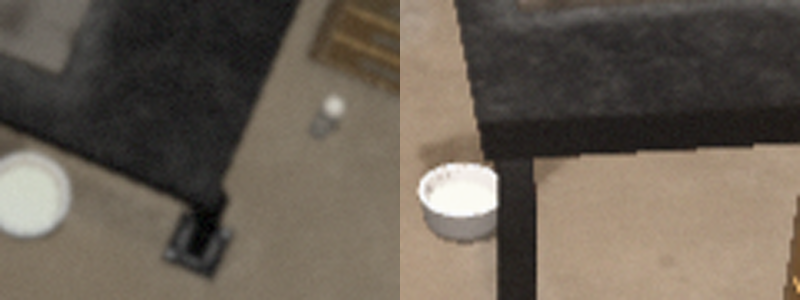

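Slab edge: top (401,251), side (335,247), giving x≈0.61, z≈0.18. The tool will go down with its jaw axis along the lever, and the arm will keep to a small radius on the way over.

```bash
cat >>h.py <<'E'
from scipy.spatial.transform import Rotation as Ro
yaw=np.radians(81.7);u=np.array([np.cos(yaw),np.sin(yaw)])
K0=np.array([0.5017,0.1564])   # knob top at rest, xy
piv=K0+u*.1604
def knob(a):
    p=.24-a
    return np.r_[piv-u*(.17*np.cos(p)-.02*np.sin(p)),.06+.17*np.sin(p)+.02*np.cos(p)]
def ori(sg):
    y=np.r_[u*sg,0];z=np.array([0,0,-1.]);return Ro.from_matrix(np.c_[np.cross(y,z),y,z]).as_rotvec()
E
python3 - <<'E'
from h import *
print(plane("top",(190,183),.18),plane("top",(300,219),.18))
R0=robot.get_state()["orientation"]
for sg in(1,-1):print(sg,robot.ik(np.r_[K0,.2],ori(sg)),robot.ik(knob(.24),ori(sg)))
robot.set_gripper(0.0)
robot.move_linear([0.2,-0.48,.26],rate=.2)
s=robot.get_state();print(s["time_s"],s["eef_pos"],s["finger_gap"])
E
```

```text
[0.5540913  0.39251739 0.18      ] [0.58124859 0.10733249 0.18      ]
1 [ 8.93672063e-02  4.24509440e-01  1.70558748e+00 -4.44089210e-16
  1.01149574e+00 -1.33656679e+00] [ 7.10745378e-02  6.11846660e-01  1.81177987e+00 -4.44089210e-16
  7.17966128e-01 -1.35485946e+00]
-1 [ 8.93672063e-02  4.24509440e-01  1.70558748e+00 -4.44089210e-16
  1.01149574e+00  1.80502586e+00] [ 7.10745378e-02  6.11846660e-01  1.81177987e+00 -4.44089210e-16
  7.17966128e-01  1.78673319e+00]
2.3417 [ 0.20016868 -0.48124992  0.26028327] 0.0007474959845550546
```

```bash
python3 - <<'E'
from h import *
yawt=np.radians(96);y=np.array([np.cos(yawt),np.sin(yawt),0]);z=np.array([0,0,-1.])
rv=Ro.from_matrix(np.c_[np.cross(y,z),y,z]).as_rotvec()
robot.move_pose([0.43,0.12,.27],rv)
s=robot.get_state();print(s["time_s"],s["eef_pos"],s["contact_force"])
a=robot.snapshot("side");b=robot.snapshot("top")
cv2.imwrite("pics/app.png",np.hstack([cv2.resize(a[60:360,60:460],(400,300)),cv2.resize(b[130:430,150:550],(400,300))]))
E
```

```text
4.6333 [0.43041637 0.11938433 0.26997177] [-0.25702886 -0.99153232  0.01164399]
```

View pics/app.png

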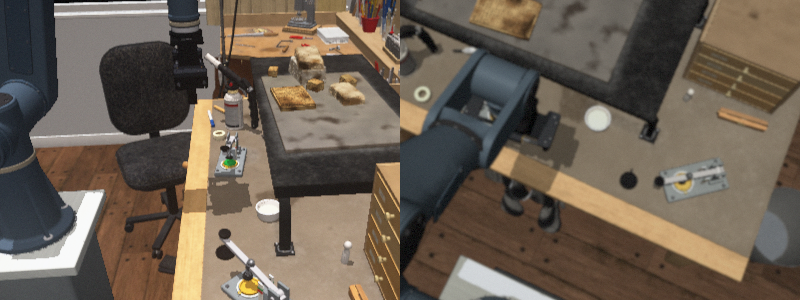

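The side view shows the gripper's narrow (75 mm) face across x, and the top view shows its long body along y, so it clears the slab edge at x≈0.58. Going above the knob and coming down to light contact.

```bash
python3 - <<'E'
from h import *
robot.move_linear(np.r_[knob(0)[:2],.17],rate=.15)
robot.hold(.2)
print(robot.get_state()["contact_force"])
r=robot.move_linear(np.r_[knob(0)[:2],.112],rate=.04,f_stop=1.0)
s=robot.get_state();print(r,s["time_s"],s["eef_pos"],s["contact_force"])
a=robot.snapshot("side");b=robot.snapshot("top")
cv2.imwrite("pics/con.png",np.hstack([cv2.resize(a[160:250,230:350],(400,300)),cv2.resize(b[200:290,200:320],(400,300))]))
E
```

```text
[-0.16593356 -0.06859874 -0.74760025]
True 7.0417 [0.50135007 0.156252   0.12079718] [ 0.51874969 -0.49316084  1.27273124]
```

View pics/con.png

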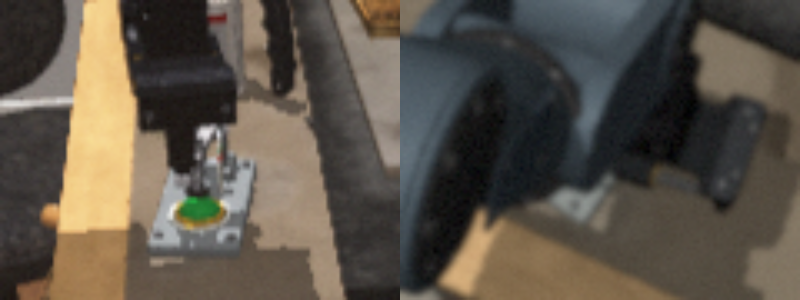

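Contact was made on the knob at z=0.121, as expected, with the stone and foot undisturbed. Now pressing along the arc and watching the force.

```bash
python3 - <<'E'
from h import *
for a in(.06,.12,.18,.24):
    robot.move_linear(knob(a),rate=.02)
    s=robot.get_state();print(a,round(s["time_s"],2),s["eef_pos"].round(4),(knob(a)).round(4),s["contact_force"].round(2))
robot.hold(.3)
s=robot.get_state();print(s["time_s"],s["eef_pos"].round(4),s["contact_force"].round(2))
a=robot.snapshot("side")
cv2.imwrite("pics/lev.png",cv2.resize(a[190:250,260:340],(800,600),interpolation=cv2.INTER_CUBIC))
E
```

```text
0.06 7.86 [0.5009 0.1529 0.11  ] [0.5012 0.1532 0.1101] [-1.35 -2.3   3.16]
0.12 8.53 [0.5006 0.1504 0.1002] [0.5008 0.1505 0.1002] [-1.09 -2.2   4.49]
0.18 9.19 [0.5003 0.1484 0.0903] [0.5005 0.1484 0.0902] [-1.59 -1.98  5.86]
0.24 9.86 [0.5002 0.147  0.0804] [0.5003 0.1469 0.08  ] [-1.8  -2.08  7.16]
10.1583 [0.5002 0.1471 0.0804] [-1.8  -1.18  7.57]
```

View pics/lev.png

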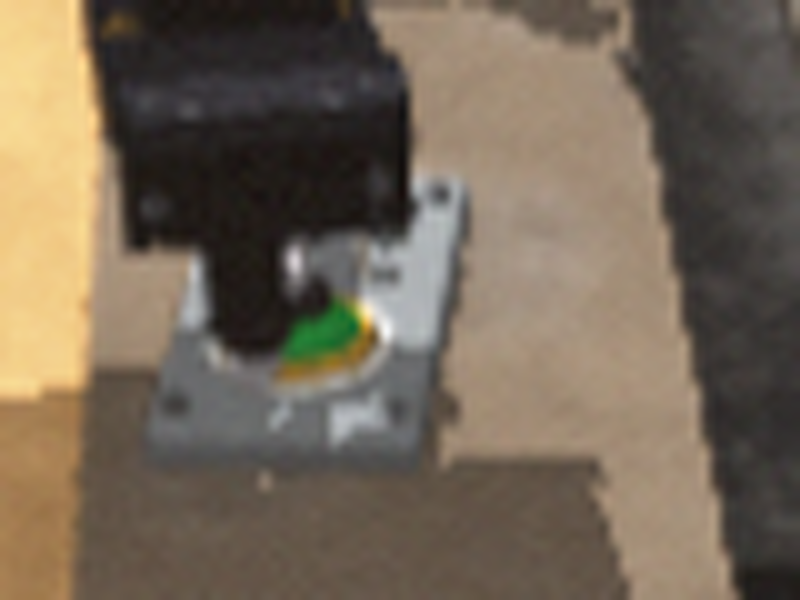

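The foot is on the stone (about (315,295) in the crop). TCP z is 0.0804 against 0.080 for level, and the push is about 7–8 N, as specified. The pointer is hidden behind the gripper. Holding.

```bash
python3 - <<'E'
from h import *
for i in range(2):
    robot.hold(2.1);s=robot.get_state();print(s["time_s"],s["eef_pos"].round(4),s["contact_force"].round(2))
a=robot.snapshot("side");b=robot.snapshot("top")
cv2.imwrite("pics/fin.png",np.hstack([cv2.resize(a[150:390,210:530],(400,300)),cv2.resize(b[150:390,150:470],(400,300))]))
E
```

```text
12.3083 [0.5002 0.147  0.0804] [-1.96 -1.94  6.75]
14.4083 [0.5002 0.1471 0.0804] [-2.14 -2.06  7.55]
```

View pics/fin.png

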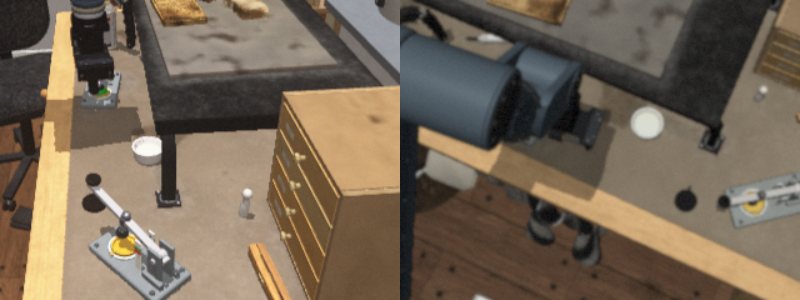

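The push is steady. The right press is at rest with its cup in place, and the pot and punch haven't moved. Handing in.

```bash
python3 - <<'E'
from h import *
robot.sign_off()
E
```

```text
the job is handed in; nothing more can be done
```

I pressed the left press, which holds the green stone, down to level with the shut fingers. I held it there for more than 4 s and handed in at about 14.5 s, still holding it down.

- **Level:** the last reading had the TCP on the knob at z = 0.0804 m, against 0.080 m for level. That puts the lever at roughly 0.24 rad.
- **Push:** the vertical force held steady at about 7–8 N, as expected with the stone under the foot. There was also about 2–3 N of sideways force.
- **Surroundings:** the last pictures showed the right lever at rest with its cup in place, the pot and punch where they stood, and the stone still in its nest.
- **Not checked:** the gripper hid the pointer and scale, so I judged the lever angle from knob height and force, not from the green band. The arm also hid the masking tape in the last top view and I didn't check it separately, but nothing came near it.

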